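# Clamp the sleeve board in its dock

## Task

Slide the wooden sleeve board tail first between the blue guides of its dock until you feel it press snugly on the rubber buffer of the blue stop, without ramming it. Then push the red toggle handle down and over its dead point so that the rubber pad holds the board there, stop pushing once it has gone over, and leave it alone. Do not force anything, and leave the scoop, the hook tray and the peg box where they are.

Things in the scene. Friction and masses are not known exactly. Their poses are not given: they have to be found in the camera images.
- fixture: Dock screwed to the white shelf: blue guides and stop, steel toggle clamp behind. Origin at shelf level in the middle of the blue stop's front face. +x: the way the board is slid in, z up. Steel cheeks at x = 22 to 100, y within +-19, up to z = 66 mm; foot plate to x = 125. Open, the press arm leans up over the stop, to z = 120, x = -40 to 50 mm.
- guides: Two blue plastic guide rails on the shelf, 26 mm high, 12 mm thick, parallel to the dock's x axis, 86 mm apart (inside) from the stop to x = -80 mm, then flared outwards by about 0.35 rad as far as x = -108 mm. Same origin and axes as fixture. The board's foot has 3 mm of play on each side.
- stop: Blue stop block, 86 mm wide, 26 mm high, x = 0 to 14 mm, same origin and axes as fixture. It carries the black rubber buffer. Pressing the board on it with more than 12 N is too hard; 5 to 9 N is snug.
- buffer (a joint): Press-in of the black rubber buffer (44 x 16 mm face, z = 3 to 19 mm) that the tail must press on: 0 untouched, +m pressed, 4 N per mm, 6 mm at most. It sits on a setting screw and stands 1 to 25 mm out of the stop's face (at dock x = -1 to -25 mm), set anew each time and not reported: feel for it.
- sleeve_board: Loose wooden sleeve board, about 0.6 kg. Origin at the underside of the middle of its tail end; +x points out of the tail (the way it is slid), the nose is at -x. Foot 300 x 80 x 18 mm; post at x = -158 to -112, 50 mm wide; raised deck with blue cover at x = -365 to -110, 60 mm wide, z = 86 to 103 mm. Sliding it on the shelf takes about 1 to 5 N.
- board_grip (a point): Grasp point on the sleeve board: middle of the deck's width and thickness, 94 mm above the shelf, 200 mm behind the tail end, near the centre of mass. The deck is 60 mm wide here (across its y axis) and its sides are free. Axes as sleeve_board.
- board_tail (a point): Middle of the end face of the sleeve board's tail, 9 mm above its underside. Home when it presses on the rubber buffer.
- handle (a joint): Handle angle, rad. 0 = open, handle 1.32 rad above level, leaning to dock +x; grows as it swings down (elevation = 1.32 - angle). Starts at 0 to 0.25. Dead point 1.15, rigid end stop 1.25. Friction 0.12 Nm holds it where left. With the board under the pad, resistance starts at about 0.82, peaks near 0.95 (6 to 13 N at the push point), is nil at 1.15; then it snaps to the end stop.
- handle_push (a point): Push point on the red handle: on its centre line, 85 mm from its pivot, which lies at dock x = 86, y = 0, z = 53 mm, axis along dock y. The red grip is a round bar of 20 mm diameter, 55 to 125 mm from the pivot. Push on its upper side (facing the board), down and towards dock +x; over 25 N is too hard. The press arm is linked.
- pad: Black rubber pad, 26 mm diameter, on a sprung spindle at the end of the press arm. Closed, it presses on the top of the board's foot at dock x = -50 mm with about 20 to 35 N. The body's origin is at the press arm's pivot, not at the pad.
- scoop: Grey plastic laundry scoop, loose bystander: cup 68 mm diameter, 50 mm high, handle along its +y to 122 mm. Origin at the cup's underside.
- hook_tray: Silver aluminium tray with metal hooks, loose bystander, 110 x 170 x 30 mm. Origin at the centre of its underside.
- peg_box: Clear plastic peg box with a flap, loose bystander, 110 x 160 mm, up to 120 mm high. Origin at the centre of its underside.
Mind the look-alikes: they are no part of the job. There is more than one size of the stop; the one meant has the size given above.

How it is judged:
By the outcome, as a careful person would: the job done as asked, in the order asked, and still so for the second after the job is handed in, with the robot touching nothing.
It also fails if it takes over 72 s, if anything falls off the work surface, if the arm or the gripper's body presses on something with over 40 N, if the wrist force passes 120 N, or if a joint passes its speed limit or range.

## Robot

A 6-joint arm with a two-finger parallel gripper is mounted at the origin on the work surface. World frame = base frame: x ahead of the robot, y to its left, z up, the work surface at z = 0. Lengths are in m, angles in rad, forces in N, time in s.
With the tool pointing down it reaches from about 0.3 to 0.775 m from the base axis. Payload 14.6 kg.
Tool frame: the origin (TCP) lies on the centre line of the jaws, within the pads' length; the fingertips stand 25 mm ahead of it and the grasp point (between the pads) lies 6 mm ahead of it (ctrl.tip_reach is the distance from the TCP to the fingertips, in m); z points along the fingers, y is the line along which they close (so a half turn about z gives the same grasp; the last joint's range is limited). The gripper opens to 94 mm and grips with 3 to 60 N. Pads are 16 mm wide; open, the fingers measure 119 mm over their backs; the gripper's body (75 mm by 177 mm) begins 78 mm behind the grasp point.
Start: joints at [-0.067, 0.3, 1.521, -0, 1.321, -0.067], TCP at [0.55, -0, 0.23] pointing down, gripper open.
Joint ranges: [-3.03, 3.03], [-0.79, 2.21], [0.23, 2.52], [-1.04, 4.18], [0, 3.07], [-2.55, 2.55]. Speed limits (rad/s): [2.22, 2.22, 2.57, 3.14, 3.14, 3.14].

## Interface

Orientations are given as [roll, pitch, yaw] about the fixed x, y, z axes, in that order (R = Rz(yaw) Ry(pitch) Rx(roll)).
In Python, from station import ctrl gives the robot as it stands. The module is installed in compiled form; this text tells all that it offers.
- The arm moves only by the tool apply_moves, never from a script. Its argument "deltas" is a list of rows, each a list of 7 numbers: the closure in counts, from 0 (fully open) to 255 (shut), then the shift along the world's x, y, z in cm, then the turn, a rotation vector about the world's x, y, z in rad. In form: [[jaw, tx, ty, tz, ax, ay, az], ...]. A call has 1 to 10 rows; each row shifts and turns the commanded pose from where the row before left it; what a row does not reach is not made up. A row lasts 1/10 s, in which the tool goes at most 50 mm and 8.59 degrees, less where a joint would pass 70% of its speed; a pose out of reach is approached as far as the arm can. A call with a gripper value outside its range is refused whole. The fingers move at their own pace and stop on an object; "grip_force" is the grip in N (left out, the last holds). Time passes only in rows, so rows that do not move let the fingers close. It gives the time, the measured TCP pose, the force, the opening and the grip force at its end, in the units of the state.
- ctrl.get_obs(): the state, without advancing time (a new reading comes with each control period).
- ctrl.camera(name): name is "scene" or "side" or "wrist"; returns a dict with "img" (420x560x3 uint8, red, green, blue), "K" (3x3 intrinsics, pixels), "pose" (4x4, takes a point from camera to world coordinates); the wrist camera has in their place "hand_eye" (4x4, takes a point from camera to tool coordinates, whose origin is the TCP and whose axes are the flange's). Camera axes: x right, y up, looking along -z (the intrinsics and any distortion apply to the point x, -y, -z); pixel columns grow to the right and rows downward; lengths in m; the calibration is good to about 2 mm. A picture is of the moment at which its call begins: read the wrist's pose just before it. There is no depth.
- ctrl.hand_in(): hands the job in; it is judged then, once.
The state is a dict: "time_s": time; "qpos": joint angles; "joint_vel": joint speeds; "tau": joint torques, N m; "ee_pos": TCP position; "eef_rot": TCP orientation; "force": force on the tool from outside, world axes, zero at the start; "moment": the same for the moment, N m; "grip_width": finger opening in m; "grip_force": force on a finger pad.
Only numpy, scipy, OpenCV 4.12 (cv2) and the standard library are available. Lean on these libraries where they do the work, as an engineer would, in place of code of your own. Each camera call takes 0.05 s, during which the arm holds its last target. There are 200 camera calls.

## Working session

There is one attempt and no reset: what is moved stays moved. The work goes in short steps, Python scripts to look and compute and a tool call to move; the robot and the scene stay as the last step left them, time stands still between calls to the robot, and variables do not carry over. Pictures are saved under pics/ and viewed, at most 10 in all, crops included, and the job is handed in when it is done.

Besides the shell and the picture viewer there is one more tool, called after "Call:" as name(argument=value, ...), one argument or row to a line, values as JSON. apply_moves: Moves the arm, as the interface text tells. Its arguments: {"type":"object","properties":{"deltas":{"type":"array"},"grip_force":{"type":"number"}},"required":["deltas"]}

```bash
mkdir -p pics; cat > h.py <<'E'
import numpy as np, cv2
from station import ctrl
from scipy.spatial.transform import Rotation as R
def cam(n):
    o=ctrl.get_obs(); c=ctrl.camera(n); T=c.get("pose")
    if T is None:
        W=np.eye(4); W[:3,:3]=R.from_euler('xyz',o["eef_rot"]).as_matrix(); W[:3,3]=o["ee_pos"]; T=W@c["hand_eye"]
    return c["img"],c["K"],T,c
def ray(K,T,u,v,z):
    d=T[:3,:3]@np.array([(u-K[0,2])/K[0,0],-(v-K[1,2])/K[1,1],-1.]); p=T[:3,3]
    return p+d*(z-p[2])/d[2]
def proj(K,T,P):
    q=np.linalg.inv(T)@np.append(P,1); return K[0,0]*q[0]/-q[2]+K[0,2], K[1,2]-K[1,1]*q[1]/-q[2]
E
python3 - <<'E'
from h import *
for n in("scene","side"):
    i,K,T,c=cam(n); cv2.imwrite(f"pics/{n}0.png",i[...,::-1]); np.savez(n+"0",i=i,K=K,T=T); print(n,list(c),K.tolist(),T.round(3).tolist())
print(ctrl.get_obs())
E
```

```text
scene ['img', 'K', 'pose'] [[535.8305469460422, 0.0, 274.06975403900776], [0.0, 535.8305469460422, 210.19633453220698], [0.0, 0.0, 1.0]] [[0.835, -0.422, 0.354, 1.028], [0.551, 0.639, -0.537, -0.669], [0.0, 0.643, 0.766, 1.099], [0.0, 0.0, 0.0, 1.0]]
side ['img', 'K', 'pose'] [[443.4422069524372, 0.0, 283.66124192197793], [0.0, 443.4422069524372, 210.77131938904364], [0.0, 0.0, 1.0]] [[0.904, 0.268, -0.332, 0.319], [-0.427, 0.54, -0.725, -0.588], [-0.015, 0.798, 0.603, 0.635], [0.0, 0.0, 0.0, 1.0]]
{'time_s': 0.1, 'qpos': array([-6.66009674e-02,  3.00453890e-01,  1.52153514e+00, -4.89675439e-05,
        1.32069287e+00, -6.65930261e-02]), 'joint_vel': array([-1.32875548e-03, -3.32419084e-03, -3.40819590e-03,  5.69347564e-04,
       -2.13630503e-06,  2.52212024e-04]), 'tau': array([ 1.84928511e-03, -5.32644153e+01, -3.53284299e+01,  7.10431044e-02,
        2.34944851e-02, -7.30603051e-05]), 'ee_pos': array([ 5.49784749e-01, -7.88120963e-07,  2.29915186e-01]), 'eef_rot': array([-3.14050267e+00, -2.51569342e-05,  1.57080052e+00]), 'force': array([0.3189331 , 0.01839893, 0.60643784]), 'moment': array([-0.01447685,  0.03710121,  0.05035969]), 'grip_force': 0.0, 'grip_width': 0.09416281061368365}
```

View pics/scene0.png

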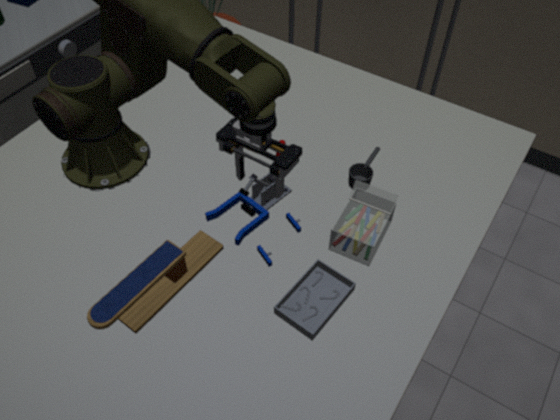

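View pics/side0.png

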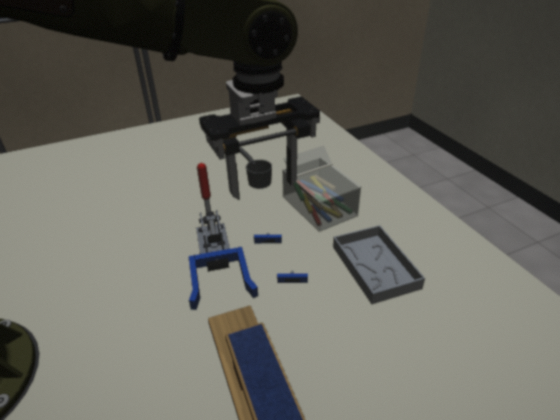

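The scene view shows the dock (U of blue guides, scene ≈(240,212), side ≈(220,262)), the board (scene ≈(160,280)) and two small loose blue look-alikes. Next I extract the edges.

```bash
python3 - <<'E'
from h import *
out=[]
for n in("scene","side"):
    d=np.load(n+"0.npz"); i,K,T=d["i"],d["K"],d["T"]
    hsv=cv2.cvtColor(i,cv2.COLOR_RGB2HSV)
    for nm,lo,hi in(("blue",(100,110,30),(130,255,255)),("wood",(8,90,60),(25,255,255)),("red",(0,150,60),(6,255,255))):
        m=cv2.inRange(hsv,lo,hi)
        if n=="side" : m[:140]=0
        cs,_=cv2.findContours(m,cv2.RETR_EXTERNAL,cv2.CHAIN_APPROX_NONE)
        for c in cs:
            if cv2.contourArea(c)<40: continue
            a=cv2.approxPolyDP(c,2.5,True)[:,0]
            print(n,nm,cv2.contourArea(c)); 
            for p in a: print("   ",p,ray(K,T,*p,{"blue":.026,"wood":.018,"red":.13}[nm])[:2].round(3), ray(K,T,*p,.103)[:2].round(3) if nm=="blue" else "")
d=np.load("scene0.npz")["i"][170:335,80:300]; d2=np.load("side0.npz")["i"][150:420,150:320]
a=cv2.resize(d,None,fx=2.5,fy=2.5,interpolation=cv2.INTER_CUBIC); 
cv2.imwrite("pics/c1.png",np.clip(a[...,::-1]*1.5,0,255))
E
```

```text
scene blue 70.0
    [258 246] [ 0.562 -0.035] [ 0.596 -0.081]
    [269 265] [ 0.617 -0.067] [ 0.646 -0.111]
    [271 261] [ 0.614 -0.055] [ 0.644 -0.099]
scene blue 1862.0
    [180 251] [ 0.411 -0.154] [ 0.455 -0.191]
    [166 242] [ 0.364 -0.152] [ 0.412 -0.189]
    [ 94 306] [ 0.347 -0.38 ] [ 0.396 -0.401]
    [ 92 317] [ 0.364 -0.402] [ 0.411 -0.422]
    [ 96 321] [ 0.378 -0.405] [ 0.425 -0.424]
    [109 318] [ 0.397 -0.383] [ 0.442 -0.404]
scene blue 67.0
    [287 213] [0.565 0.094] [0.598 0.039]
    [298 231] [0.62  0.059] [0.65  0.007]
    [300 227] [0.618 0.073] [0.647 0.02 ]
scene blue 696.0
    [240 192] [0.42  0.086] [0.464 0.032]
    [206 212] [ 0.387 -0.02 ] [ 0.433 -0.066]
    [208 219] [ 0.406 -0.036] [ 0.451 -0.081]
    [215 217] [ 0.417 -0.02 ] [ 0.461 -0.067]
    [240 199] [0.435 0.066] [0.477 0.013]
    [256 209] [0.49 0.06] [0.529 0.008]
    [259 215] [0.508 0.048] [ 0.546 -0.003]
    [240 230] [ 0.496 -0.019] [ 0.534 -0.066]
    [236 243] [ 0.512 -0.058] [ 0.549 -0.102]
    [264 220] [0.528 0.041] [ 0.564 -0.01 ]
    [268 212] [0.522 0.069] [0.558 0.016]
scene woo
[... 1537 characters left out ...]
.482 -0.084]
side blue 81.5
    [255 235] [0.564 0.095] [0.533 0.009]
    [258 240] [0.563 0.077] [ 0.532 -0.007]
    [280 237] [0.609 0.066] [ 0.572 -0.017]
side wood 2055.5
    [247 307] [ 0.478 -0.075] 
    [210 318] [ 0.41 -0.07] 
    [209 322] [ 0.406 -0.077] 
    [239 419] [ 0.392 -0.262] 
    [256 419] [ 0.414 -0.273] 
    [227 337] [ 0.424 -0.121] 
    [231 331] [ 0.434 -0.112] 
    [256 323] [ 0.479 -0.115] 
    [251 309] [ 0.483 -0.082] 
side red 155.5
    [200 164] [0.505 0.258] 
    [203 194] [0.477 0.142] 
    [208 196] [0.484 0.131] 
    [204 165] [0.512 0.249] [ WARN:0@0.232] global loadsave.cpp:1063 imwrite_ Unsupported depth image for selected encoder is fallbacked to CV_8U.
```

View pics/c1.png

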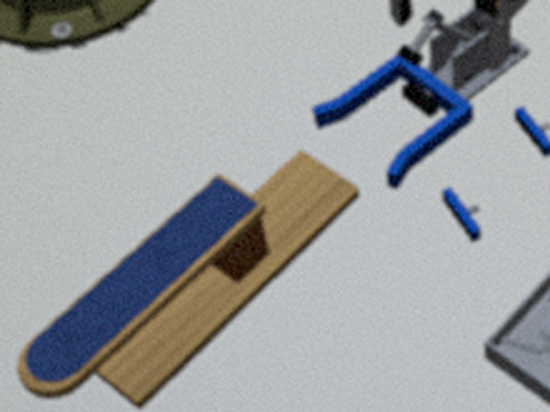

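Board yaw ≈ 86.4°, tail centre ≈ (0.446, −0.076). Dock yaw ≈ 80.6°. Both views agree. I'll move over the gap and check with the wrist camera.

Call:
apply_moves(
  deltas=[
    [0,-2.5,-3,2,0,0,-0.03],
    [0,-2.5,-3,2,0,0,-0.035],
    [0,-2.5,-3,2,0,0,0],
    [0,-2.5,-3,1,0,0,0],
    [0,-1,-2,0,0,0,0],
    [0,0,0,0,0,0,0],
  ],
)

```text
time_s: 0.7
ee_pos: [0.439, -0.1417, 0.3008]
eef_rot: [3.141, 0.0, 1.503]
force: [-0.1, -0.5, 0.3]
grip_width: 0.0939
grip_force: 0.0
```

```bash
python3 - <<'E'
from h import *
i,K,T,c=cam("wrist"); np.savez("w1",i=i,K=K,T=T); cv2.imwrite("pics/w1.png",np.clip(i[...,::-1].astype(float)*1.4,0,255).astype(np.uint8))
print(T.round(3),K,[k for k in c])
hsv=cv2.cvtColor(i,cv2.COLOR_RGB2HSV)
for nm,lo,hi,z in(("blue",(100,110,30),(130,255,255),.026),("wood",(8,90,60),(25,255,255),.018),("red",(0,150,60),(6,255,255),.13)):
    m=cv2.inRange(hsv,lo,hi)
    for c in cv2.findContours(m,cv2.RETR_EXTERNAL,cv2.CHAIN_APPROX_NONE)[0]:
        if cv2.contourArea(c)<150: continue
        print(nm,cv2.contourArea(c))
        for p in cv2.approxPolyDP(c,4,True)[:,0]: print("  ",p,ray(K,T,*p,z)[:2].round(4),ray(K,T,*p,.103)[:2].round(4) if nm=="blue" else "")
E
```

```text
[[ 0.998  0.065  0.019  0.445]
 [-0.068  0.956  0.284 -0.059]
 [ 0.    -0.285  0.959  0.456]
 [ 0.     0.     0.     1.   ]] [[320.44100998   0.         282.02209417]
 [  0.         320.44100998 214.93380908]
 [  0.           0.           1.        ]] ['img', 'K', 'hand_eye']
blue 340.0
   [264 380] [ 0.3872 -0.4682] [ 0.3975 -0.3949]
   [268 389] [ 0.3923 -0.4871] [ 0.4016 -0.4104]
   [280 394] [ 0.4115 -0.4988] [ 0.4174 -0.42  ]
   [298 382] [ 0.443  -0.4761] [ 0.4433 -0.4014]
blue 3957.5
   [263 233] [ 0.4073 -0.2114] [ 0.414  -0.1841]
   [264 342] [ 0.3934 -0.3942] [ 0.4025 -0.3342]
   [298 343] [ 0.4471 -0.3998] [ 0.4466 -0.3387]
   [302 237] [ 0.4623 -0.2212] [ 0.4592 -0.1922]
   [279 233] [ 0.43   -0.2129] [ 0.4326 -0.1854]
   [273 241] [ 0.4206 -0.2245] [ 0.4249 -0.1949]
blue 306.5
   [368  87] [ 0.5547 -0.0272] [ 0.5349 -0.033 ]
   [404 106] [ 0.6005 -0.0529] [ 0.5726 -0.054 ]
   [410 104] [ 0.608 -0.051] [ 0.5787 -0.0525]
   [378  86] [ 0.5671 -0.0269] [ 0.5452 -0.0327]
blue 1115.5
   [306   0] [0.4817 0.0726] [0.475 0.049]
   [308  10] [0.4836 0.0622] [0.4766 0.0404]
   [3
[... 491 characters left out ...]
[ 0.4087 -0.0046] [ 0.4151 -0.0144]
   [257   4] [0.4243 0.0724] [0.4279 0.0488]
   [280   5] [0.4511 0.0695] [0.4499 0.0465]
wood 211.5
   [482 346] [ 0.7446 -0.4322] 
   [487 377] [ 0.7598 -0.4951] 
   [479 393] [ 0.75  -0.528] 
   [484 394] [ 0.7587 -0.5308] 
   [490 387] [ 0.7672 -0.5165] 
   [491 367] [ 0.7641 -0.475 ] 
wood 242.0
   [ 82 346] [ 0.0974 -0.3881] 
   [ 73 383] [ 0.0641 -0.4601] 
   [ 78 393] [ 0.0672 -0.4814] 
   [ 86 394] [ 0.0803 -0.4845] 
   [ 78 380] [ 0.074  -0.4545] 
wood 5556.5
   [255 129] [ 0.4084 -0.0684] 
   [258 320] [ 0.3864 -0.3589] 
   [258 231] [ 0.3996 -0.2107] 
   [303 229] [ 0.4647 -0.212 ] 
   [304 322] [ 0.4587 -0.3675] 
   [311 130] [ 0.482  -0.0747]
```

View pics/w1.png

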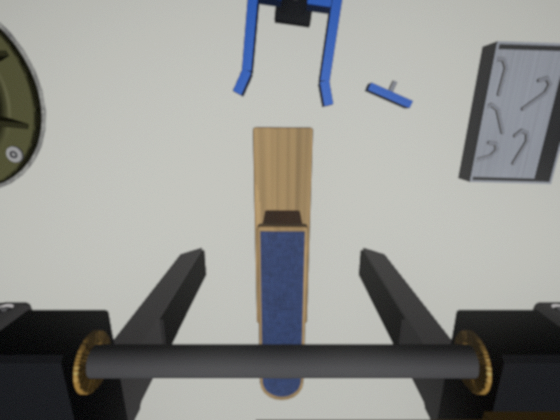

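Clear view: the tail mid is at pixel (283,130), giving (0.445,−0.072), with yaw ≈ 85.6°. The guides' inside edges are at ≈(250,76) and (320,77), and the stop is cut off at the top. One more look directly over the dock will pin down its axis.

Call:
apply_moves(
  deltas=[
    [0,0,4,0,0,0,-0.05],
    [0,0,4,0,0,0,-0.05],
    [0,0,2,0,0,0,0],
    [0,0,0,0,0,0,0],
    [0,0,0,0,0,0,0],
  ],
)

```text
time_s: 1.25
ee_pos: [0.4402, -0.0395, 0.3002]
eef_rot: [-3.141, 0.0, 1.408]
force: [-0.2, 0.1, -0.0]
grip_width: 0.0937
grip_force: 0.0
```

```bash
python3 - <<'E'
from h import *
i,K,T,c=cam("wrist"); np.savez("w2",i=i,K=K,T=T); cv2.imwrite("pics/w2.png",np.clip(i[...,::-1].astype(float)*1.4,0,255).astype(np.uint8))
print(T.round(3),ctrl.get_obs()["ee_pos"])
hsv=cv2.cvtColor(i,cv2.COLOR_RGB2HSV)
for nm,lo,hi,z in(("blue",(100,110,30),(130,255,255),.026),("wood",(8,90,60),(25,255,255),.018),("red",(0,130,50),(8,255,255),.13)):
    m=cv2.inRange(hsv,lo,hi)
    for c in cv2.findContours(m,cv2.RETR_EXTERNAL,cv2.CHAIN_APPROX_NONE)[0]:
        if cv2.contourArea(c)<150: continue
        print(nm,cv2.contourArea(c))
        for p in cv2.approxPolyDP(c,3,True)[:,0]: print("  ",p,ray(K,T,*p,z)[:2].round(4),ray(K,T,*p,.0)[:2].round(4) if nm=="blue" else "")
E
```

```text
[[ 0.987  0.155  0.047  0.454]
 [-0.162  0.946  0.281  0.042]
 [-0.001 -0.284  0.959  0.455]
 [ 0.     0.     0.     1.   ]] [ 0.44017202 -0.04006902  0.30015995]
blue 1259.0
   [287 379] [ 0.3952 -0.3629] [ 0.3917 -0.3875]
   [291 417] [ 0.3893 -0.4433] [ 0.3854 -0.4727]
   [323 417] [ 0.4436 -0.4522] [ 0.443  -0.4822]
   [321 379] [ 0.4505 -0.372 ] [ 0.4503 -0.3971]
blue 1181.5
   [316 309] [ 0.4598 -0.24  ] [ 0.4602 -0.2571]
   [280 311] [ 0.4049 -0.2346] [ 0.4019 -0.2513]
   [283 343] [ 0.4001 -0.2926] [ 0.3968 -0.3129]
   [318 343] [ 0.4548 -0.3016] [ 0.4548 -0.3224]
blue 202.5
   [366 158] [ 0.5556 -0.0238] [ 0.5618 -0.0278]
   [395 170] [ 0.5925 -0.046 ] [ 0.6009 -0.0514]
   [407 170] [ 0.6084 -0.0486] [ 0.6178 -0.0541]
blue 1029.5
   [301  83] [0.484  0.0817] [0.4858 0.0841]
   [296  94] [0.4759 0.07  ] [0.4772 0.0717]
   [323  96] [0.5091 0.0622] [0.5124 0.0634]
   [320 162] [ 0.4947 -0.0191] [ 0.4972 -0.0228]
   [327 180] [ 0.5009 -0.0447] [ 0.5038 -0.05  ]
   [332 178] [ 0.5079 -0.0431] [ 0.5112 -0.0482]
   [327 160] [ 0.5042 -0.018 ] [ 0.5073 -0.0217]
   [332  85] [0.5218
[... 542 characters left out ...]
0.6223 0.0813]
   [363  52] [0.5633 0.1041] [0.5699 0.1079]
wood 212.0
   [482 347] [ 0.716  -0.3586] 
   [487 377] [ 0.725  -0.4205] 
   [479 393] [ 0.7122 -0.4523] 
   [484 394] [ 0.7206 -0.4558] 
   [490 387] [ 0.7304 -0.4424] 
   [491 367] [ 0.7312 -0.4009] 
wood 246.0
   [ 81 346] [ 0.0752 -0.2516] 
   [ 74 362] [ 0.0532 -0.2797] 
   [ 73 383] [ 0.0368 -0.3204] 
   [ 78 393] [ 0.0379 -0.3419] 
   [ 86 394] [ 0.0507 -0.3461] 
   [ 78 379] [ 0.0479 -0.3138] 
wood 5266.5
   [313 200] [ 0.4789 -0.0713] 
   [263 205] [ 0.4084 -0.0671] 
   [278 343] [ 0.3911 -0.2975] 
   [275 310] [ 0.3966 -0.2367] 
   [316 304] [ 0.4611 -0.2365] 
   [321 309] [ 0.4676 -0.2465] 
   [323 343] [ 0.4628 -0.3093]
```

View pics/w2.png

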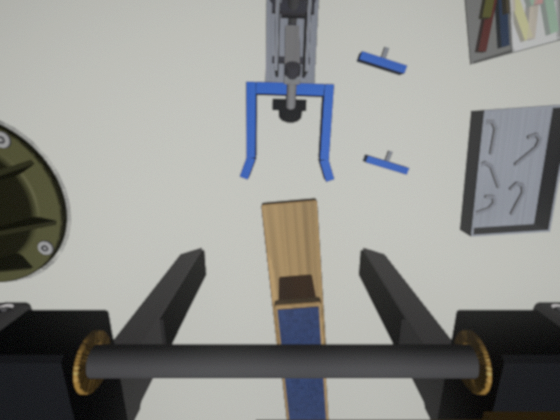

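The dock fits its given sizes (86 mm inside, knee at 81 mm): origin ≈ (0.467, 0.070), yaw ≈ 1.382. The board's grip point is ≈ (0.430, −0.270), yaw 1.497. Going to the grasp.

Call:
apply_moves(
  deltas=[
    [0,0,-4.5,0,0,0,0.05],
    [0,-0.5,-4.5,0,0,0,0.04],
    [0,-0.5,-4.5,0,0,0,0],
    [0,0,-4.5,-1,0,0,0],
    [0,0,-3,-3,0,0,0],
    [0,0,-2,-4,0,0,0],
    [0,0,0,-4,0,0,0],
    [0,0,0,-4,0,0,0],
    [0,0,0,-3,0,0,0],
    [0,0,0,0,0,0,0],
  ],
)

```text
time_s: 2.3
ee_pos: [0.4281, -0.2698, 0.1068]
eef_rot: [-3.136, -0.004, 1.495]
force: [-0.0, -0.1, 1.2]
grip_width: 0.094
grip_force: 0.0
```

Call:
apply_moves(
  deltas=[
    [0,0,0,-1,0,0,0],
    [60,0,0,0,0,0,0],
    [90,0,0,0,0,0,0],
  ],
  grip_force=25,
)

```text
time_s: 2.6
ee_pos: [0.4304, -0.2704, 0.1016]
eef_rot: [3.14, 0.001, 1.496]
force: [0.7, 0.8, 0.2]
grip_width: 0.0817
grip_force: 0.0
```

Call:
apply_moves(
  deltas=[
    [110,0,0,0,0,0,0],
    [130,0,0,0,0,0,0],
    [130,0,0,0,0,0,0],
    [130,0,0,0,0,0,0],
    [130,0,0,0,0,0,0],
    [130,0,0,0,0,0,0],
  ],
  grip_force=25,
)

```text
time_s: 3.2
ee_pos: [0.4301, -0.2701, 0.1009]
eef_rot: [3.141, 0.0, 1.496]
force: [-2.8, 1.2, 6.0]
grip_width: 0.0599
grip_force: 25.0
```

Gripped (59.9 mm). Aligning with the dock axis just in front of the flares.

Call:
apply_moves(
  deltas=[
    [130,-0.5,0.3,0.05,0,0,-0.025],
    [130,-0.5,0.5,0.05,0,0,-0.03],
    [130,-0.5,0.7,0,0,0,-0.03],
    [130,-0.4,0.8,0,0,0,-0.029],
    [130,-0.35,0.7,0,0,0,0],
    [130,0,0,0,0,0,0],
    [130,0,0,0,0,0,0],
  ],
)

```text
time_s: 3.9
ee_pos: [0.4074, -0.2399, 0.1013]
eef_rot: [-3.141, -0.0, 1.383]
force: [0.2, 0.1, -4.5]
grip_width: 0.0599
grip_force: 25.0
```

```bash
python3 - <<'E'
from h import *
o=ctrl.get_obs(); print({k:np.round(o[k],3) for k in("ee_pos","eef_rot","force","moment","grip_width")})
i,K,T,c=cam("side"); i2,K2,T2,_=cam("scene")
a=cv2.resize(i[230:400,150:330],None,fx=2.4,fy=2.4,interpolation=cv2.INTER_CUBIC);b=cv2.resize(i2[170:300,150:300],None,fx=2.4,fy=2.4,interpolation=cv2.INTER_CUBIC)
b=cv2.copyMakeBorder(b,0,a.shape[0]-b.shape[0],0,0,cv2.BORDER_CONSTANT)
cv2.imwrite("pics/s1.png",np.clip(np.hstack([a,b])[...,::-1]*1.5,0,255).astype(np.uint8))
E
```

```text
{'ee_pos': array([ 0.407, -0.24 ,  0.101]), 'eef_rot': array([-3.141, -0.   ,  1.383]), 'force': array([ 0.15 ,  0.126, -4.496]), 'moment': array([-0.057,  0.066,  0.019]), 'grip_width': np.float64(0.06)}
```

View pics/s1.png

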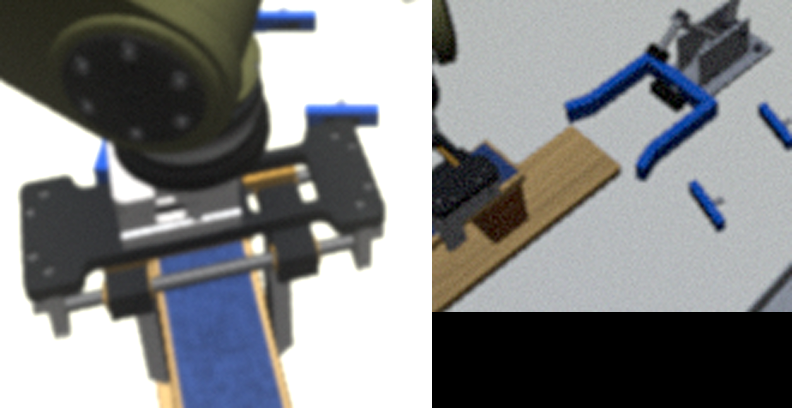

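The scene crop shows the tail square in front of the mouth, centred between the flares. Sliding in.

Call:
apply_moves(
  deltas=[
    [130,0.094,0.491,0,0,0,0],
    [130,0.094,0.491,0,0,0,0],
    [130,0.094,0.491,0,0,0,0],
    [130,0.094,0.491,0,0,0,0],
    [130,0.094,0.491,0,0,0,0],
    [130,0.094,0.491,0,0,0,0],
    [130,0.094,0.491,0,0,0,0],
    [130,0,0,0,0,0,0],
  ],
)

```text
time_s: 4.8
ee_pos: [0.4141, -0.205, 0.1014]
eef_rot: [-3.141, -0.0, 1.382]
force: [-0.2, -0.3, -5.8]
grip_width: 0.0602
grip_force: 25.0
```

```bash
cat > st.py <<'E'
from h import *
o=ctrl.get_obs(); u=np.array([.188,.982]);v=np.array([-.982,.188]);f=o["force"]
r=o["ee_pos"][:2]-[.467,.0697]
print("t",round(o["time_s"],2),"tcp dock x,y mm",(r@u*1e3).round(1),(r@v*1e3).round(1),"z",o["ee_pos"][2].round(4),"F x,y,z",(f[:2]@u).round(2),(f[:2]@v).round(2),f[2].round(2),"M",o["moment"].round(2),"yaw",o["eef_rot"].round(3))
E
python3 st.py
```

```text
t 4.8 tcp dock x,y mm -279.7 0.3 z 0.1014 F x,y,z -0.37 0.15 -5.77 M [-0.14  0.01 -0.02] yaw [-3.141 -0.     1.382]
```

Call:
apply_moves(
  deltas=[
    [130,0.094,0.491,-0.02,0,0,0],
    [130,0.094,0.491,0,0,0,0],
    [130,0.094,0.491,0,0,0,0],
    [130,0.094,0.491,0,0,0,0],
    [130,0.094,0.491,0,0,0,0],
    [130,0.094,0.491,0,0,0,0],
    [130,0.094,0.491,0,0,0,0],
    [130,0.094,0.491,0,0,0,0],
    [130,0,0,0,0,0,0],
  ],
)

```text
time_s: 5.7
ee_pos: [0.4217, -0.1658, 0.1012]
eef_rot: [-3.141, -0.0, 1.382]
force: [0.5, 0.4, -5.1]
grip_width: 0.0596
grip_force: 25.0
```

```bash
python3 st.py
```

```text
t 5.7 tcp dock x,y mm -239.7 0.3 z 0.1012 F x,y,z 0.53 -0.38 -5.1 M [-0.01  0.08  0.06] yaw [-3.141 -0.     1.382]
```

Call:
apply_moves(
  deltas=[
    [130,0.0376,0.1964,-0.01,0,0,0],
    [130,0.0376,0.1964,0,0,0,0],
    [130,0.0376,0.1964,0,0,0,0],
    [130,0.0188,0.0982,0,0,0,0],
    [130,0.0188,0.0982,0,0,0,0],
    [130,0,0,0,0,0,0],
  ],
)

```text
time_s: 6.3
ee_pos: [0.4231, -0.1584, 0.1011]
eef_rot: [-3.142, -0.0, 1.382]
force: [0.3, 0.8, -5.1]
grip_width: 0.0599
grip_force: 25.0
```

Call:
apply_moves(
  deltas=[
    [130,0.0188,0.0982,0,0,0,0],
    [130,0.0188,0.0982,0,0,0,0],
    [130,0,0,0,0,0,0],
  ],
)

```text
time_s: 6.6
ee_pos: [0.4235, -0.1564, 0.1011]
eef_rot: [-3.142, -0.0, 1.382]
force: [0.1, -0.2, -5.0]
grip_width: 0.0597
grip_force: 25.0
```

Call:
apply_moves(
  deltas=[
    [130,0.0188,0.0982,0,0,0,0],
    [130,0.0188,0.0982,0,0,0,0],
    [130,0,0,0,0,0,0],
  ],
)

```text
time_s: 6.9
ee_pos: [0.4239, -0.1544, 0.1011]
eef_rot: [-3.142, -0.0, 1.382]
force: [0.6, 0.2, -4.7]
grip_width: 0.0601
grip_force: 25.0
```

Call:
apply_moves(
  deltas=[
    [130,0.0188,0.0982,0,0,0,0],
    [130,0.0188,0.0982,0,0,0,0],
    [130,0,0,0,0,0,0],
  ],
)

```text
time_s: 7.2
ee_pos: [0.4242, -0.1525, 0.1011]
eef_rot: [-3.142, -0.0, 1.382]
force: [0.4, 0.9, -5.8]
grip_width: 0.0599
grip_force: 25.0
```

Call:
apply_moves(
  deltas=[
    [130,0.0188,0.0982,0,0,0,0],
    [130,0.0188,0.0982,0,0,0,0],
    [130,0,0,0,0,0,0],
  ],
)

```text
time_s: 7.5
ee_pos: [0.4246, -0.1505, 0.1011]
eef_rot: [-3.142, -0.0, 1.382]
force: [0.0, 0.2, -5.3]
grip_width: 0.0602
grip_force: 25.0
```

Call:
apply_moves(
  deltas=[
    [130,0.0188,0.0982,0,0,0,0],
    [130,0.0188,0.0982,0,0,0,0],
    [130,0,0,0,0,0,0],
  ],
)

```text
time_s: 7.8
ee_pos: [0.425, -0.1486, 0.1011]
eef_rot: [-3.142, -0.0, 1.382]
force: [-0.5, -0.0, -4.5]
grip_width: 0.0596
grip_force: 25.0
```

Call:
apply_moves(
  deltas=[
    [130,0.0188,0.0982,0,0,0,0],
    [130,0.0188,0.0982,0,0,0,0],
    [130,0,0,0,0,0,0],
  ],
)

```text
time_s: 8.1
ee_pos: [0.4254, -0.1466, 0.1011]
eef_rot: [-3.142, -0.0, 1.382]
force: [-0.5, 0.6, -5.2]
grip_width: 0.0596
grip_force: 25.0
```

Call:
apply_moves(
  deltas=[
    [130,0.0188,0.0982,0,0,0,0],
    [130,0.0188,0.0982,0,0,0,0],
    [130,0,0,0,0,0,0],
  ],
)

```text
time_s: 8.4
ee_pos: [0.4258, -0.1447, 0.1012]
eef_rot: [3.141, 0.0, 1.382]
force: [0.2, -1.9, -4.1]
grip_width: 0.0597
grip_force: 25.0
```

Something touched (≈ −1.9 N). Going on in 0.5 mm rows.

Call:
apply_moves(
  deltas=[
    [130,0.0094,0.0491,0,0,0,0],
    [130,0.0094,0.0491,0,0,0,0],
    [130,0,0,0,0,0,0],
  ],
)

```text
time_s: 8.7
ee_pos: [0.426, -0.144, 0.1013]
eef_rot: [3.141, 0.001, 1.382]
force: [-1.7, -5.5, -2.4]
grip_width: 0.0596
grip_force: 25.0
```

```bash
python3 st.py
```

```text
t 8.7 tcp dock x,y mm -217.6 0.1 z 0.1013 F x,y,z -5.75 0.62 -2.36 M [-0.86  0.3   0.07] yaw [3.141e+00 1.000e-03 1.382e+00]
```

Call:
apply_moves(
  deltas=[
    [130,0.0038,0.0196,-0.01,0,0,0],
    [130,0.0038,0.0196,-0.01,0,0,0],
    [130,0,0,0,0,0,0],
    [130,0,0,0,0,0,0],
  ],
)

```text
time_s: 9.1
ee_pos: [0.426, -0.1438, 0.1011]
eef_rot: [3.141, 0.001, 1.382]
force: [-1.5, -6.0, -1.5]
grip_width: 0.0597
grip_force: 25.0
```

```bash
python3 st.py
```

```text
t 9.1 tcp dock x,y mm -217.4 0.1 z 0.1011 F x,y,z -6.13 0.33 -1.53 M [-1.14  0.38  0.07] yaw [3.141e+00 1.000e-03 1.382e+00]
```

Call:
apply_moves(
  deltas=[
    [130,0.0038,0.0196,-0.01,0,0,0],
    [130,0.0038,0.0196,0,0,0,0],
    [130,0,0,0,0,0,0],
    [130,0,0,0,0,0,0],
  ],
)

```text
time_s: 9.5
ee_pos: [0.4261, -0.1436, 0.1011]
eef_rot: [3.141, 0.001, 1.382]
force: [-2.4, -7.6, -2.3]
grip_width: 0.0598
grip_force: 25.0
```

```bash
python3 st.py
```

```text
t 9.5 tcp dock x,y mm -217.1 0.0 z 0.1011 F x,y,z -7.92 0.91 -2.31 M [-1.41  0.53  0.13] yaw [3.141e+00 1.000e-03 1.382e+00]
```

Snug at 7.9 N. Releasing the board gently and going up.

Call:
apply_moves(
  deltas=[
    [100,0,0,0,0,0,0],
    [60,0,0,0,0,0,0],
    [0,0,0,0,0,0,0],
    [0,0,0,0,0,0,0],
    [0,0,0,0,0,0,0],
    [0,0,0,1,0,0,0],
    [0,0,0,4,0,0,0],
    [0,0,0,5,0,0,0],
    [0,0,0,5,0,0,0],
    [0,0,0,1,0,0,0],
  ],
)

```text
time_s: 10.5
ee_pos: [0.4272, -0.1434, 0.2669]
eef_rot: [3.133, 0.002, 1.382]
force: [0.1, -0.3, -0.0]
grip_width: 0.094
grip_force: 0.0
```

Call:
apply_moves(
  deltas=[
    [255,0,0,0,0,0,0],
    [255,0,0,0,0,0,0],
    [255,0,0,0,0,0,0],
    [255,0,0,0,0,0,0],
    [255,0,0,0,0,0,0],
    [255,0,0,0,0,0,0],
    [255,0,0,0,0,0,0],
    [255,0,0,0,0,0,0],
  ],
  grip_force=10,
)

```text
time_s: 11.3
ee_pos: [0.4261, -0.143, 0.2608]
eef_rot: [-3.141, 0.0, 1.382]
force: [0.7, -0.7, -0.4]
grip_width: 0.0336
grip_force: 0.0
```

```bash
python3 st.py; python3 - <<'E'
from h import *
u=np.array([.188,.982,0]);v=np.array([-.982,.188,0]);O=np.array([.467,.0697,0])
d=np.load("side0.npz"); K,T=d["K"],d["T"]
def onplane(px):
    D=T[:3,:3]@np.array([(px[0]-K[0,2])/K[0,0],-(px[1]-K[1,2])/K[1,1],-1.]);p=T[:3,3]
    P=p+D*((O-p)@v)/(D@v); r=P-O; return np.array([r@u,r[2]])*1e3
hsv=cv2.cvtColor(d["i"],cv2.COLOR_RGB2HSV); m=cv2.inRange(hsv,(0,130,50),(8,255,255)); ys,xs=np.nonzero(m); k=(abs(xs-203)<15)&(ys>150)&(ys<210); xs,ys=xs[k],ys[k]
print(xs.min(),xs.max(),ys.min(),ys.max())
for n in(0,1,2):
    pass
for y in(ys.min()+2,ys.min()+10,ys.min()+20,ys.max()-2):
    c=xs[ys==y].mean(); print(y,c,onplane((c,y)))
for e in(1.32,1.2,1.07):
    print(e,[np.round(proj(K,T,O+u*(.086+s*np.cos(e))+np.array([0,0,.053+s*np.sin(e)])),1) for s in(.055,.125)])
i,K,T,c=cam("wrist");i2,*_=cam("scene")
cv2.imwrite("pics/w3.png",np.clip(np.hstack([i[:300,140:440],cv2.resize(i2[150:300,150:300],(300,300))])[...,::-1]*1.4,0,255).astype(np.uint8))
hsv=cv2.cvtColor(i,cv2.COLOR_RGB2HSV); m=cv2.inRange(hsv,(8,90,60),(25,255,255))
for c in cv2.findContours(m,cv2.RETR_EXTERNAL,cv2.CHAIN_APPROX_NONE)[0]:
    if cv2.contourArea(c)>400:
        for p in cv2.approxPolyDP(c,3,True)[:,0]:
            r=ray(K,T,*p,.018)-O; print(p,(r@u*1e3).round(1),(r@v*1e3).round(1))
E
```

```text
t 11.3 tcp dock x,y mm -216.5 0.2 z 0.2608 F x,y,z -0.56 -0.81 -0.44 M [0.   0.02 0.04] yaw [-3.141  0.     1.382]
198 208 164 197
166 201.0 [ 65.63239524 198.99476145]
174 202.5 [ 46.289993   192.91063842]
184 204.0 [ 45.01006372 171.33499823]
195 205.5 [ 52.9599696  140.51817794]
1.32 [array([205. , 196.1]), array([199.9, 163.8])]
1.2 [array([204.8, 195.2]), array([199.5, 162.3])]
1.07 [array([204.6, 194.7]), array([199.2, 161.6])]
[249   9] -18.3 36.1
[246  15] -24.1 39.6
[254 258] -312.4 37.9
[252 117] -130.6 35.8
[309 115] -128.3 -31.8
[309 260] -315.3 -36.3
[316  10] -19.3 -36.7
```

View pics/w3.png

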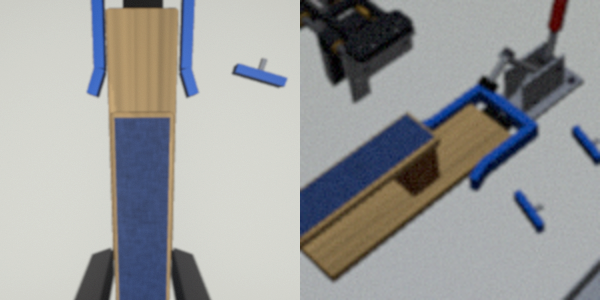

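The board is centred in the dock with its tail at dock x ≈ −18 mm (wrist crop, tail edge at (140,10)). The press arm is still open, and the handle is near elevation 1.3. Moving the closed fingers over the dock, to the board side of the handle.

Call:
apply_moves(
  deltas=[
    [255,0.75,3.93,0,0,0,0],
    [255,0.75,3.93,0,0,0,0],
    [255,0.75,3.93,0,0,0,0],
    [255,0.75,3.93,0,0,0,0],
    [255,0.75,3.93,0,0,0,0],
    [255,0.75,3.93,0,0,0,0],
    [255,0.75,3.93,0,0,0,0],
    [255,0,0,0,0,0,0],
    [255,0,0,0,0,0,0],
  ],
)

```text
time_s: 12.3
ee_pos: [0.4784, 0.1325, 0.2606]
eef_rot: [-3.141, 0.0, 1.383]
force: [0.2, 0.4, -0.2]
grip_width: 0.0006
grip_force: 0.0
```

```bash
python3 st.py; python3 - <<'E'
from h import *
print(ctrl.get_obs()["grip_width"], ctrl.tip_reach)
i,*_=cam("side");i2,*_=cam("scene")
cv2.imwrite("pics/s4.png",np.clip(np.hstack([cv2.resize(i[120:300,130:310],(396,396)),cv2.resize(i2[70:250,180:360],(396,396))])[...,::-1]*1.4,0,255).astype(np.uint8))
E
```

```text
t 12.3 tcp dock x,y mm 63.8 0.6 z 0.2606 F x,y,z 0.44 -0.15 -0.22 M [ 0.01 -0.   -0.01] yaw [-3.141  0.     1.383]
0.0006187303747175403 0.025
```

View pics/s4.png

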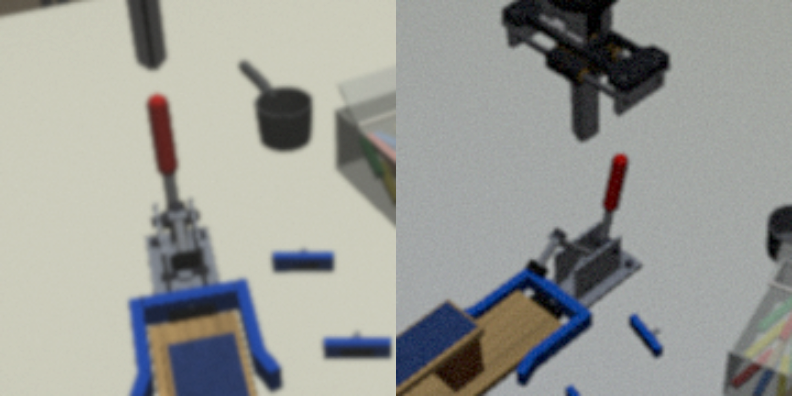

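Fingers are closed, with the tip at dock x ≈ 64 mm, above and on the board side of the handle. I'll descend beside it and sweep gently.

Call:
apply_moves(
  deltas=[
    [255,0,0,-4,0,0,0],
    [255,0,0,-4,0,0,0],
    [255,0.113,0.589,-1.8,0,0,0],
    [255,0,0,0,0,0,0],
  ],
)

```text
time_s: 12.8
ee_pos: [0.4788, 0.137, 0.1608]
eef_rot: [-3.138, 0.002, 1.38]
force: [0.4, -0.3, 1.1]
grip_width: 0.0005
grip_force: 0.0
```

Call:
apply_moves(
  deltas=[
    [255,0.113,0.589,-0.05,0,0,0],
    [255,0.113,0.589,-0.05,0,0,0],
    [255,0.113,0.589,-0.1,0,0,0],
    [255,0.113,0.589,-0.1,0,0,0],
    [255,0.113,0.589,-0.1,0,0,0],
    [255,0.113,0.589,-0.1,0,0,0],
    [255,0,0,0,0,0,0],
  ],
)

```text
time_s: 13.5
ee_pos: [0.4864, 0.1741, 0.1576]
eef_rot: [-3.141, 0.0, 1.383]
force: [-0.9, -0.5, 0.5]
grip_width: 0.0003
grip_force: 0.0
```

```bash
python3 st.py
```

```text
t 13.5 tcp dock x,y mm 106.1 0.5 z 0.1576 F x,y,z -0.63 0.78 0.46 M [ 0.01  0.02 -0.04] yaw [-3.141  0.     1.383]
```

Call:
apply_moves(
  deltas=[
    [255,0.073,0.383,-0.15,0,0,0],
    [255,0.073,0.383,-0.15,0,0,0],
    [255,0.073,0.383,-0.15,0,0,0],
    [255,0.073,0.383,-0.15,0,0,0],
    [255,0.052,0.27,-0.2,0,0,0],
    [255,0.052,0.27,-0.2,0,0,0],
    [255,0.052,0.27,-0.2,0,0,0],
    [255,0.052,0.27,-0.2,0,0,0],
    [255,0.052,0.27,-0.2,0,0,0],
    [255,0,0,0,0,0,0],
  ],
)

```text
time_s: 14.5
ee_pos: [0.4919, 0.2024, 0.1415]
eef_rot: [-3.141, 0.0, 1.382]
force: [1.4, -0.0, 0.9]
grip_width: 0.0004
grip_force: 0.0
```

```bash
python3 st.py; python3 - <<'E'
from h import *
i,*_=cam("side");i2,*_=cam("scene")
cv2.imwrite("pics/s5.png",np.clip(np.hstack([cv2.resize(i[120:300,130:310],(396,396)),cv2.resize(i2[70:250,180:360],(396,396))])[...,::-1]*1.4,0,255).astype(np.uint8))
E
```

```text
t 14.5 tcp dock x,y mm 135.0 0.5 z 0.1415 F x,y,z 0.22 -1.39 0.85 M [-0.01  0.04  0.  ] yaw [-3.141  0.     1.382]
```

View pics/s5.png

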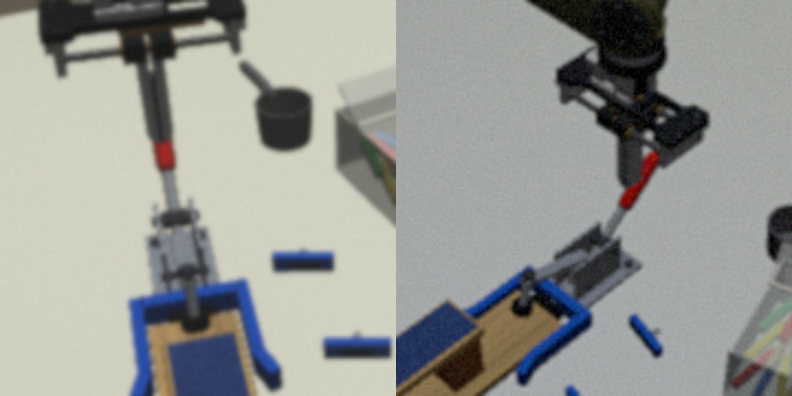

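The handle is coming down under the fingers, with the pad now just above the board's foot (right crop, (520,305)). Going on more slowly.

Call:
apply_moves(
  deltas=[
    [255,0.045,0.233,-0.25,0,0,0],
    [255,0.045,0.233,-0.25,0,0,0],
    [255,0.045,0.233,-0.25,0,0,0],
    [255,0.045,0.233,-0.25,0,0,0],
    [255,0.045,0.233,-0.25,0,0,0],
    [255,0,0,0,0,0,0],
  ],
)

```text
time_s: 15.2
ee_pos: [0.4941, 0.214, 0.1289]
eef_rot: [-3.141, 0.0, 1.382]
force: [0.8, 0.2, 0.3]
grip_width: 0.0005
grip_force: 0.0
```

```bash
python3 st.py
```

```text
t 15.2 tcp dock x,y mm 146.8 0.5 z 0.1289 F x,y,z 0.37 -0.75 0.29 M [-0.    0.01  0.02] yaw [-3.141  0.     1.382]
```

Call:
apply_moves(
  deltas=[
    [255,0.03,0.157,-0.24,0,0,0],
    [255,0.03,0.157,-0.24,0,0,0],
    [255,0.03,0.157,-0.24,0,0,0],
    [255,0,0,0,0,0,0],
  ],
)

```text
time_s: 15.6
ee_pos: [0.4952, 0.2186, 0.122]
eef_rot: [-3.142, 0.0, 1.382]
force: [-0.6, -0.2, 2.2]
grip_width: 0.0005
grip_force: 1.0
```

```bash
python3 st.py
```

```text
t 15.6 tcp dock x,y mm 151.6 0.3 z 0.122 F x,y,z -0.32 0.57 2.19 M [-0.15  0.06  0.01] yaw [-3.142  0.     1.382]
```

Call:
apply_moves(
  deltas=[
    [255,0.026,0.134,-0.25,0,0,0],
    [255,0.026,0.134,-0.25,0,0,0],
    [255,0,0,0,0,0,0],
  ],
)

```text
time_s: 15.9
ee_pos: [0.4958, 0.2214, 0.1171]
eef_rot: [3.141, -0.0, 1.382]
force: [-0.7, -0.4, 4.3]
grip_width: 0.0006
grip_force: 2.1
```

```bash
python3 st.py
```

```text
t 15.9 tcp dock x,y mm 154.3 0.3 z 0.1171 F x,y,z -0.52 0.57 4.26 M [-0.16  0.14  0.04] yaw [ 3.141 -0.     1.382]
```

Call:
apply_moves(
  deltas=[
    [255,0.022,0.118,-0.25,0,0,0],
    [255,0.022,0.118,-0.25,0,0,0],
    [255,0,0,0,0,0,0],
  ],
)

```text
time_s: 16.2
ee_pos: [0.4962, 0.2238, 0.1122]
eef_rot: [3.141, -0.0, 1.382]
force: [-0.2, -0.8, 4.0]
grip_width: 0.0005
grip_force: 2.1
```

```bash
python3 st.py
```

```text
t 16.2 tcp dock x,y mm 156.8 0.3 z 0.1122 F x,y,z -0.78 0.03 3.98 M [-0.06  0.22  0.01] yaw [ 3.141 -0.     1.382]
```

Call:
apply_moves(
  deltas=[
    [255,0.02,0.1,-0.25,0,0,0],
    [255,0.02,0.1,-0.25,0,0,0],
    [255,0,0,0,0,0,0],
  ],
)

```text
time_s: 16.5
ee_pos: [0.4966, 0.2258, 0.107]
eef_rot: [3.141, -0.0, 1.382]
force: [-0.6, 0.0, 2.3]
grip_width: 0.0005
grip_force: 1.1
```

```bash
python3 st.py
```

```text
t 16.5 tcp dock x,y mm 158.9 0.3 z 0.107 F x,y,z -0.11 0.62 2.3 M [ 0.11  0.06 -0.02] yaw [ 3.141 -0.     1.382]
```

Call:
apply_moves(
  deltas=[
    [255,0.015,0.08,-0.2,0,0,0],
    [255,0,0,0,0,0,0],
  ],
)

```text
time_s: 16.7
ee_pos: [0.4967, 0.2265, 0.105]
eef_rot: [-3.142, -0.0, 1.382]
force: [0.7, 0.4, 3.1]
grip_width: 0.0004
grip_force: 1.0
```

```bash
python3 st.py
```

```text
t 16.7 tcp dock x,y mm 159.6 0.4 z 0.105 F x,y,z 0.56 -0.62 3.09 M [ 0.16  0.03 -0.02] yaw [-3.142 -0.     1.382]
```

Past the peak and still in light contact. Small steps on over the dead point.

Call:
apply_moves(
  deltas=[
    [255,0.012,0.06,-0.2,0,0,0],
    [255,0,0,0,0,0,0],
  ],
)

```text
time_s: 16.9
ee_pos: [0.4967, 0.227, 0.1028]
eef_rot: [-3.141, 0.0, 1.382]
force: [0.5, 0.1, 2.0]
grip_width: 0.0009
grip_force: 0.5
```

```bash
python3 st.py
```

```text
t 16.9 tcp dock x,y mm 160.1 0.4 z 0.1028 F x,y,z 0.18 -0.44 2.04 M [ 0.11  0.02 -0.06] yaw [-3.141  0.     1.382]
```

Call:
apply_moves(
  deltas=[
    [255,0.01,0.05,-0.2,0,0,0],
    [255,0,0,0,0,0,0],
  ],
)

```text
time_s: 17.1
ee_pos: [0.4966, 0.2274, 0.1006]
eef_rot: [-3.141, 0.001, 1.382]
force: [0.9, -0.2, 0.2]
grip_width: 0.0005
grip_force: 0.0
```

```bash
python3 st.py
```

```text
t 17.1 tcp dock x,y mm 160.4 0.5 z 0.1006 F x,y,z -0.04 -0.92 0.2 M [-0.02  0.02 -0.02] yaw [-3.141e+00  1.000e-03  1.382e+00]
```

The force has dropped to nil, so it has gone over. Backing off straight up and checking.

Call:
apply_moves(
  deltas=[
    [255,0,0,1,0,0,0],
    [255,0,0,4,0,0,0],
    [255,0,0,5,0,0,0],
    [255,0,0,5,0,0,0],
    [255,0,0,0,0,0,0],
    [255,0,0,0,0,0,0],
  ],
)

```text
time_s: 17.7
ee_pos: [0.497, 0.2275, 0.2524]
eef_rot: [3.14, -0.001, 1.382]
force: [0.1, -0.2, -0.3]
grip_width: 0.0004
grip_force: 0.0
```

```bash
python3 st.py; python3 - <<'E'
from h import *
i,K,T,_=cam("side");i2,K2,T2,_=cam("scene")
u=np.array([.188,.982,0]);O=np.array([.467,.0697,0])
for nm,im,k,t in(("side",i,K,T),("scene",i2,K2,T2)):
    m=cv2.inRange(cv2.cvtColor(im,cv2.COLOR_RGB2HSV),(0,130,50),(8,255,255)); n,l,s,c=cv2.connectedComponentsWithStats(m)
    print(nm,[(s[j].tolist()) for j in range(1,n) if s[j][4]>40])
    for a in(1.05,1.15,1.25):
        e=1.32-a; print(a,[np.round(proj(k,t,O+u*(.086+q*np.cos(e))+np.array([0,0,.053+q*np.sin(e)])),1) for q in(.055,.125)])
cv2.imwrite("pics/s6.png",np.clip(np.hstack([cv2.resize(i[120:300,130:310],(396,396)),cv2.resize(i2[70:250,180:360],(396,396))])[...,::-1]*1.4,0,255).astype(np.uint8))
E
```

```text
t 17.7 tcp dock x,y mm 160.6 0.2 z 0.2524 F x,y,z -0.21 -0.09 -0.25 M [ 0.04 -0.   -0.02] yaw [ 3.140e+00 -1.000e-03  1.382e+00]
side [[200, 184, 10, 20, 131]]
1.05 [array([205.1, 200.5]), array([200.8, 177.3])]
1.15 [array([205.3, 202.2]), array([201.4, 181.2])]
1.25 [array([205.6, 204. ]), array([202. , 185.3])]
scene [[286, 153, 20, 16, 98]]
1.05 [array([287.2, 165.2]), array([304.2, 147.8])]
1.15 [array([287.4, 166.3]), array([304.7, 150.5])]
1.25 [array([287.6, 167.6]), array([304.9, 153.5])]
```

View pics/s6.png

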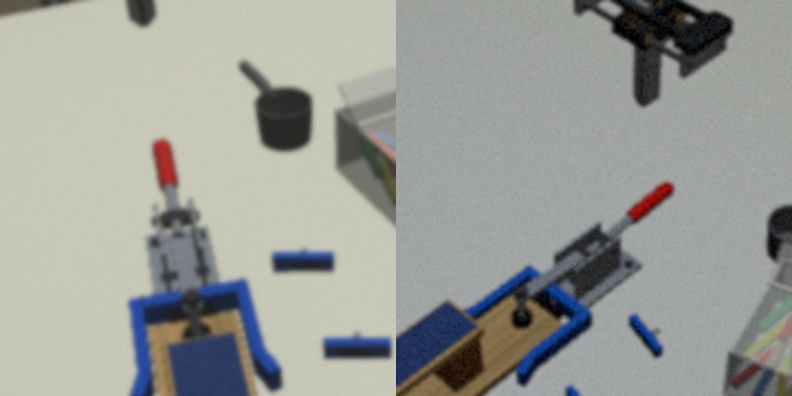

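The handle is over its dead point: the red tip is at row 184 (side) and row 153 (scene), which matches ≈ 1.25 rad. The pad is down on the foot and the bystanders are untouched. Handing in.

```bash
python3 -c "
from station import ctrl; print(ctrl.hand_in())"
```

```text
the job is handed in; nothing more can be done
None
```

I slid the board onto the buffer until it pressed at about 7.9 N, then pushed the toggle over its dead point and handed the job in at about 18 s; in the last pictures the handle is at its end stop, the pad is on the board's foot and the arm is clear of everything.

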